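# Prop the analyser hood open

## Task

Get the benchtop analyser ready for cleaning: lift its clear hood by the front pull tab right back to the stop, where it stays by itself, then swing the prop rod up off its rest. Then ease the hood down by its tab, slowly and without letting it drop, until the rod's ball tip sits in the socket under the hood and the rod carries it, and let go. Leave the tube rack, bottle, jar and timer beside the machine where they stand.

Things in the scene. Friction and masses are not known exactly. Their poses are not given: they have to be found in the camera images.
- analyser: White analyser, 325 mm deep (x), 380 mm wide (y), fixed. Origin: centre of its underside; x from its front (facing the robot) to its rear, y left, z up. Deck 75 mm above the bench, rim around it 90 mm. On the deck's right half (-y) a tube carousel 40 mm high and a probe arm 56 mm high (above the deck); the left part (y 20 to 175 mm) carries only the prop rod, its bracket and rest.
- hood (a joint): Hood angle, rad: 0 closed, grows as the front rises, stop at 1.152 (66 degrees). Hinge along the analyser's y, at the rear of the deck. Stiff hinge: above about 1.05 the hood stays where it is left, below about 0.95 it falls shut by its weight. Lifting it at the tab takes about 5 N. It reads 0.785 (45 degrees) when resting on the seated rod.
- hood_hinge (a point): Middle of the hinge axis: in the analyser's frame x +42.5, y 0, z 91 mm. The hood is a shell of a clear panel in a white frame, about 0.8 kg, 380 mm wide, 60 mm deep, and reaches 225 mm from the hinge to its front wall.
- hood_tab (a point): Grasp point of the pull tab, a block at the middle of the hood's front, 30 mm wide (y), 12 mm thick, standing 50 mm out from the front wall; the point is 30 mm out from the wall, mid-thickness. Hood closed: 255 mm in front of the hinge axis and 13 mm above it; swings with the hood. Pinch it across its width; it may turn between the fingers as the hood swings.
- prop (a joint): Prop rod angle, rad: 0 lying level on its rest, pointing to the analyser's rear; grows as the tip swings up and forward about an axis along the analyser's y; stop at 1.75. It starts at 0 to 0.1. Stiff pivot: it stays at any angle where it is left; swinging it takes about 1 N at the sleeve. The seated rod stands at 0.873 (50 degrees).
- prop_pivot (a point): Pivot of the rod at the deck's front left: in the analyser's frame x -133.4, y +110, z 109 mm (34 mm above the deck), between two steel bracket plates, 20 mm long in x, that stand 11 mm higher than it.
- prop_grip (a point): Middle of the rod's black rubber sleeve, 104 mm from the pivot. The sleeve is 13 mm thick and 44 mm long, the steel rod 8 mm thick. With the hood raised there is room for a gripper here only if it leans back towards the analyser's front. It may turn between fingers that pinch it along the analyser's y.
- prop_tip (a point): Centre of the rod's white plastic ball tip, 14 mm in diameter, 148 mm from the pivot.
- hood_socket (a point): Where the centre of the ball tip lies when seated in the socket, a smooth grey V-shaped pocket on the inner face of the clear panel: 150 mm from the hinge along the hood, 36 mm above the hinge when closed, 110 mm left of the middle; swings with the hood. The V runs along y; its mouth is 29 mm wide along the hood, 20 mm deep, and guides in a tip up to about 9 mm off (rod at 0.81 to 0.93).
- tube_rack: Bystander, loose: white rack 150 x 56 mm with capped blood tubes, 82 mm high, left of the analyser. Origin at the centre of its underside.
- reagent_bottle: Bystander, loose: white bottle, 68 mm in diameter, 165 mm high, right of the analyser. Origin at the centre of its underside.
- stain_jar: Bystander, loose: amber jar with a red lid, 68 mm in diameter, 95 mm high, right of the analyser. Origin at the centre of its underside.
- bench_timer: Bystander, loose: white timer 62 mm wide, 22 mm deep, 62 mm high, left of the analyser. Origin at the centre of its underside.

How it is judged:
On the way, in this order (a step that is already met when the one before it is completed fails the run):
1. the hood is lifted back to its stop (value of joint hood above 1.05 rad), for 0.2 s.
2. the prop rod is swung up while the hood stays up (value of joint prop above 0.7 rad and value of joint hood above 0.95 rad), for 0.2 s.
At the end, for the whole second after the job is handed in: The hood rests on the prop rod at 45 degrees (0.735 to 0.835 rad), the centre of the rod's ball tip within 6 mm of the seat of the socket, hood and rod at rest (distance between prop_tip and hood_socket below 0.006 m and value of joint hood between 0.735 and 0.835 rad and velocity of joint hood between -0.03 and 0.03 rad/s and velocity of joint prop between -0.03 and 0.03 rad/s); the robot touches nothing.
It fails at once if the hood is let fall (swings shut faster than 1 rad/s) (velocity of joint hood below -1 rad/s).
It fails at once if the tube rack is moved more than 30 mm (distance of tube_rack from where it was at the start of the episode above 0.03 m).
It fails at once if the reagent bottle is moved more than 30 mm (distance of reagent_bottle from where it was at the start of the episode above 0.03 m).
It fails at once if the jar is moved more than 30 mm (distance of stain_jar from where it was at the start of the episode above 0.03 m).
It fails at once if the timer is moved more than 30 mm (distance of bench_timer from where it was at the start of the episode above 0.03 m).
It also fails if it takes over 70 s, if anything falls off the work surface, if the arm or the gripper's body presses on something with over 40 N, if the wrist force passes 120 N, or if a joint passes its speed limit or range.

## Robot

A 6-joint arm with a two-finger parallel gripper is mounted at the origin on the work surface. World frame = base frame: x ahead of the robot, y to its left, z up, the work surface at z = 0. Lengths are in m, angles in rad, forces in N, time in s.
With the tool pointing down it reaches from about 0.35 to 0.775 m from the base axis. Payload 7.3 kg.
Tool frame: the origin (TCP) lies between the finger pads; the fingertips stand 11 mm ahead of it and the grasp point (between the pads) lies 8 mm behind it (tcp_to_tips is the distance from the TCP to the fingertips, in m); z points along the fingers, y is the line along which they close (so a half turn about z gives the same grasp; the last joint's range is limited). The gripper opens to 92 mm and grips with 3 to 60 N. Pads are 19 mm wide; open, the fingers measure 130 mm over their backs; the gripper's body (75 mm by 190 mm) begins 47 mm behind the grasp point.
Start: joints at [1.075, 0.342, 1.524, -0, 1.275, -0.146], TCP at [0.18, 0.493, 0.238] pointing down, gripper open.
Joint ranges: [-2.53, 2.53], [-0.77, 2.02], [0.04, 2.7], [-1, 4.14], [0.28, 2.66], [-3.11, 3.11]. Speed limits (rad/s): [2.57, 2.57, 3.14, 3.14, 3.14, 3.14].

## Interface

Orientations are given as a rotation vector (axis times angle).
In Python, from cell import state, grab_frame, camera_info, finish_job, tcp_to_tips gives the robot as it stands.
- The arm moves only by the tool apply_moves, never from a script. Its argument "increments" is a list that holds one entry, the list of rows, each a list of 7 numbers: the turn, a rotation vector about the tool's x, y, z in rad, then the shift along the tool's x, y, z in m, then the opening, from 0 (shut) to 1 (fully open). A call has exactly 10 rows; each row shifts and turns the commanded pose from where the row before left it, along the tool's axes as they then stand; what a row does not reach is not made up. A row lasts 1/12 s, in which the tool goes at most 41.7 mm and 7.16 degrees, less where a joint would pass 70% of its speed; a pose out of reach is approached as far as the arm can. A call is refused whole if a number of a shift passes 0.0417 or a number of a turn 0.125, either way. A call with a gripper value outside its range is refused whole. The fingers move at their own pace and stop on an object; "newtons" is the grip in N (left out, the last holds). Time passes only in rows, so rows that do not move let the fingers close, or fill a call up. It gives the time, the measured TCP pose, the force, the opening and the grip force at its end, in the units of the state.
- state(): the state, without advancing time (a new reading comes with each control period).
- grab_frame(name): name is "scene" or "top" or "wrist"; returns the picture (400x640x3 uint8, red, green, blue); there is no depth.
- camera_info(name): a dict with "intrinsics" (3x3 intrinsics, pixels), "R" (3x3) and "t" (3): a world point X has camera coordinates R X + t. Camera axes: x right, y down, z forward; pixel columns grow to the right and rows downward; lengths in m; the calibration is good to about 2 mm. A picture is of the moment at which its call begins: read the wrist's pose just before it. camera_info takes no time and is no camera call; for the wrist camera it gives the pose at the moment of the call.
- finish_job(): hands the job in; it is judged then, once.
The state is a dict: "t": time; "q": joint angles; "qd": joint speeds; "effort": joint torques, N m; "eef_pos": TCP position; "tool_rot": TCP orientation; "wrist_force": force on the tool from outside, world axes, zero at the start; "moment": the same for the moment, N m; "width": opening from 0.0 (shut) to 1.0 (fully open); "gripper_force": force on a finger pad.
Only numpy, scipy, OpenCV 4.12 (cv2) and the standard library are available. Lean on these libraries where they do the work, as an engineer would, in place of code of your own. Each camera call takes 0.05 s, during which the arm holds its last target. There are 200 camera calls.

## Working session

There is one attempt and no reset: what is moved stays moved. The work goes in short steps, Python scripts to look and compute and a tool call to move; the robot and the scene stay as the last step left them, time stands still between calls to the robot, and variables do not carry over. Pictures are saved under pics/ and viewed, at most 10 in all, crops included, and the job is handed in when it is done.

Besides the shell and the picture viewer there is one more tool, called after "Call:" as name(argument=value, ...) on one line, values as JSON. apply_moves: Moves the arm, as the interface text tells. Its arguments: {"type":"object","properties":{"increments":{"type":"array","items":{"type":"array","items":{"type":"array","items":{"type":"number"}}}},"newtons":{"type":"number"}},"required":["increments"]}

```bash
ls; mkdir -p pics; python3 - <<'E'
from cell import *
import cv2,numpy as np
s=state();print({k:np.round(v,3) for k,v in s.items()})
for n in("scene","top"):
    c=camera_info(n);print(n,np.round(c["intrinsics"],1).tolist(),np.round(c["R"],4).tolist(),np.round(c["t"],4).tolist())
    cv2.imwrite(f"pics/{n}0.png",grab_frame(n)[:,:,::-1])
E
```

```text
pics
{'t': np.float64(0.0), 'q': array([ 1.075,  0.343,  1.525,  0.   ,  1.275, -0.146]), 'qd': array([ 0.002,  0.   ,  0.001, -0.001, -0.   ,  0.001]), 'effort': array([-1.0000e-03, -4.3123e+01, -2.4421e+01,  7.2000e-02,  5.6000e-02,
       -0.0000e+00]), 'eef_pos': array([0.18 , 0.493, 0.237]), 'tool_rot': array([-5.460e-01, -3.093e+00,  2.000e-03]), 'wrist_force': array([ 0.007, -0.347,  0.108]), 'moment': array([-0.002,  0.017,  0.039]), 'gripper_force': np.float64(0.0), 'width': np.float64(1.002)}
scene [[459.0, 0.0, 313.0], [0.0, 459.0, 194.8], [0.0, 0.0, 1.0]] [[0.196, 0.9805, -0.0108], [0.5981, -0.1283, -0.7911], [-0.7771, 0.1486, -0.6116]] [-0.0676, -0.2558, 1.5474]
top [[395.3, 0.0, 318.2], [0.0, 395.3, 199.5], [0.0, 0.0, 1.0]] [[-0.0555, -0.9985, -0.0025], [-0.9751, 0.0547, -0.215], [0.2148, -0.0095, -0.9766]] [-0.0222, 0.5405, 0.8353]
```

View pics/top0.png

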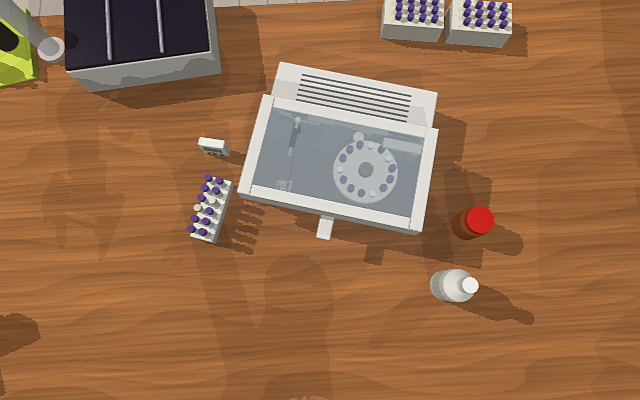

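View pics/scene0.png

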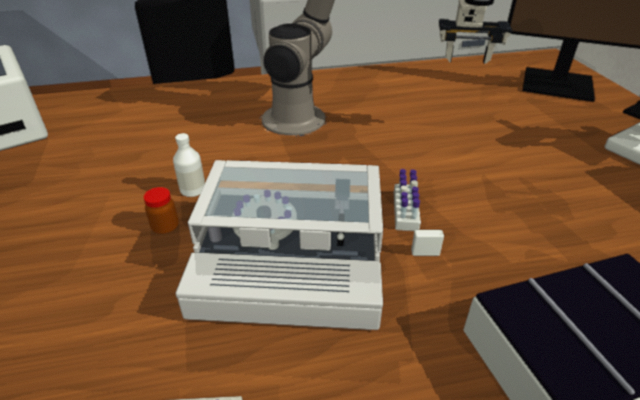

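The top view shows the hood at about (240-437, 96-233), with the tab at (325,228). The rack, timer, jar and bottle stand off to the sides. I'll zoom in to get exact corners.

```bash
python3 - <<'E'
import cv2
a=cv2.imread("pics/top0.png")[55:245,230:445];cv2.imwrite("pics/c1.png",cv2.resize(a,None,fx=3,fy=3,interpolation=cv2.INTER_CUBIC))
a=cv2.imread("pics/scene0.png")[155:330,175:390];cv2.imwrite("pics/c2.png",cv2.resize(a,None,fx=3,fy=3,interpolation=cv2.INTER_CUBIC))
E
```

```text
(no output)
```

View pics/c1.png

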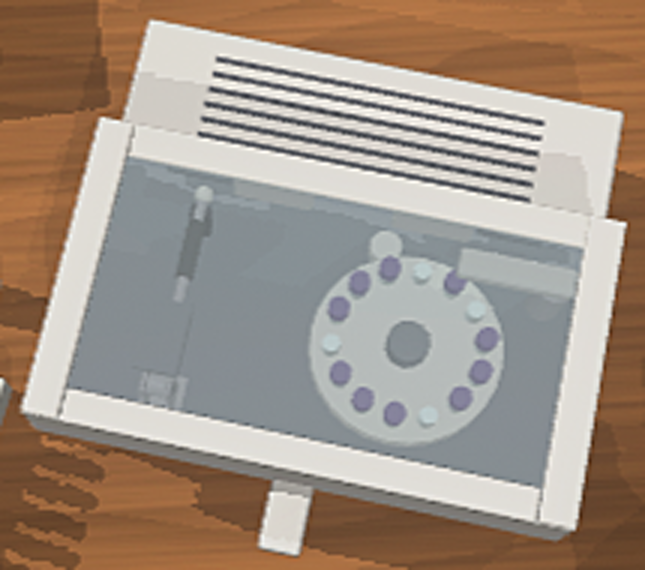

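View pics/c2.png

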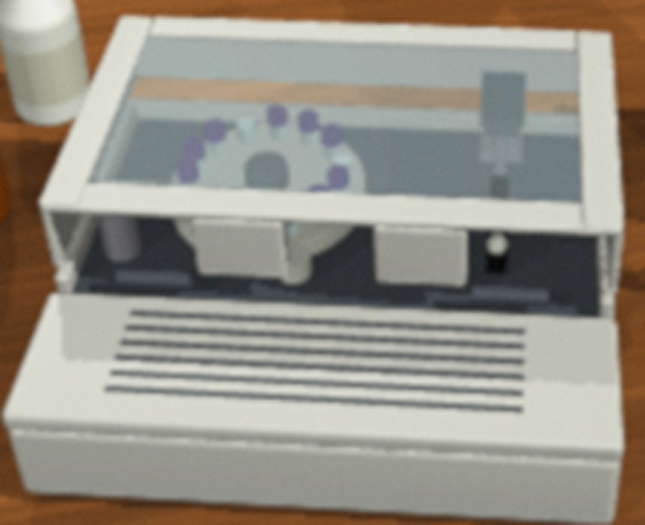

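```bash
cat > h.py <<'E'
import numpy as np, cv2
from cell import *
def P(n):
    c=camera_info(n);return c["intrinsics"]@np.c_[c["R"],c["t"]]
def tri(a,b,na="top",nb="scene"):
    X=cv2.triangulatePoints(P(na),P(nb),np.float64(a).T,np.float64(b).T);return (X[:3]/X[3]).T
def plane(px,z,n="top"):
    p=P(n);o=[]
    for u,v in px:
        A=np.array([p[0]-u*p[2],p[1]-v*p[2]]);o.append(np.r_[np.linalg.solve(A[:,:2],-(A[:,2]*z+A[:,3])),z])
    return np.array(o)
E
python3 - <<'E'
from h import *
np.set_printoptions(precision=4,suppress=True)
T=lambda l:np.array(l)/3+[230,55]
S=lambda l:np.array(l)/3+[175,155]
t=T([(22,412),(575,527),(100,118),(626,222),(150,20),(622,113)])
s=S([(612,32),(120,16),(622,232),(42,203),(622,455),(5,425)])
X=tri(t,s);print(X)
for n,p in(("top",t),("scene",s)):
    q=np.c_[X,np.ones(6)]@P(n).T;print((q[:,:2]/q[:,2:]-p).round(1).tolist())
d=lambda i,j:np.linalg.norm(X[i]-X[j]);print(d(0,1),d(2,3),d(0,2),d(1,3),d(4,5))
for i,j in((0,1),(2,3),(4,5)):
    v=X[i]-X[j];print("yaw",np.arctan2(-v[0],v[1]))
tip=plane(T([(258,548),(299,555)]),.11);print(tip,tip.mean(0))
E
```

```text
[[ 0.5426  0.1141  0.1521]
 [ 0.4429 -0.2517  0.1542]
 [ 0.7567  0.054   0.1494]
 [ 0.6547 -0.3097  0.1533]
 [ 0.8748  0.0209  0.0817]
 [ 0.7739 -0.3428  0.0804]]
[[-1.3, -0.2], [-0.3, 0.0], [-0.2, -0.0], [-1.1, 0.0], [-0.3, -0.0], [-0.9, 0.0]]
[[-0.8, 0.2], [-0.2, -0.0], [-0.1, 0.0], [-0.9, -0.2], [-0.3, 0.0], [-0.9, -0.2]]
0.37915477978539097 0.3777694144292641 0.22242378300357296 0.2195703482326304 0.3774110134836599
yaw -0.2659660523224373
yaw -0.27346358053339936
yaw -0.2705348236311414
[[ 0.446  -0.0427  0.11  ]
 [ 0.4396 -0.0709  0.11  ]] [ 0.4428 -0.0568  0.11  ]
```

The fits agree: analyser origin is about (0.668, -0.118) with yaw -0.27. The tool will stay tilted 55° below horizontal with its y along the analyser's y, for both the tab and the rod.

```bash
cat >> h.py <<'E'
from scipy.spatial.transform import Rotation as R
np.set_printoptions(precision=4,suppress=True)
O=np.array([.668,-.118,0.]);YAW=-.27
A=R.from_euler('z',YAW).as_matrix()
def Rt(deg):
    f=np.radians(deg);z=[np.cos(f),0,-np.sin(f)];return A@np.c_[np.cross([0,1,0],z),[0,1,0],z]
def w(l):return O+A@np.array(l)
def tab(th):
    a=th;return np.array([.0425-.255*np.cos(a)+.013*np.sin(a),0,.091+.255*np.sin(a)+.013*np.cos(a)])
def rod(al,r=.104):return np.array([-.1334+r*np.cos(al),.110,.109+r*np.sin(al)])
def go(g,deg,back=0):
    "report turn and shift (in target tool axes) to bring grasp point to local g, backed off"
    s=state();Rc=R.from_rotvec(s["tool_rot"]).as_matrix();T=Rt(deg)
    tcp=w(g)+T[:,2]*(.008-back);d=tcp-s["eef_pos"]
    print("t",s["t"],"turn",R.from_matrix(Rc.T@T).as_rotvec(),"shift cur axes",Rc.T@d,"tgt axes",T.T@d,"world",d)
    print("q",s["q"],"F",s["wrist_force"],"w",s["width"],"gf",s["gripper_force"])
E
python3 - <<'E'
from h import *
go(tab(0),55,.1)
print(plane([(455,285)],.08),plane([(473,220)],.09),plane([(210,210)],.08),plane([(213,147)],.06))
E
```

```text
t 0.1 turn [-0.0256 -0.6108 -0.0769] shift cur axes [-0.4037 -0.4277  0.0582] tgt axes [-0.2685 -0.4586  0.2585] world [ 0.2326 -0.5402 -0.0578]
q [ 1.075   0.3427  1.5249  0.      1.2754 -0.146 ] F [-0.778   1.1349 -0.2693] w 0.9965161614820909 gf 0.0
[[ 0.3336 -0.3293  0.08  ]] [[ 0.4677 -0.3824  0.09  ]] [[0.5235 0.1863 0.08  ]] [[0.6768 0.1852 0.06  ]]
```

Call:
apply_moves(increments=[[[0,0,0,-0.026,-0.027,0,1],[0,0,0,-0.026,-0.027,0,1],[0,0,0,-0.026,-0.027,0,1],[0,0,0,-0.026,-0.027,0,1],[0,0,0,-0.026,-0.027,0,1],[0,0,0,-0.026,-0.027,0,1],[0,0,0,-0.026,-0.027,0,1],[0,0,0,-0.026,-0.027,0,1],[0,0,0,-0.026,-0.027,0,1],[0,0,0,-0.026,-0.027,0,1]]], newtons=25)

```text
t: 0.93
eef_pos: [0.3317, 0.1488, 0.2377]
tool_rot: [0.546, 3.094, 0.0]
wrist_force: [0.0, -0.2, -0.2]
width: 0.995
gripper_force: 0.0
```

Call:
apply_moves(increments=[[[0,0,0,-0.024,-0.027,0,1],[0,0,0,-0.024,-0.027,0,1],[0,0,0,-0.024,-0.027,0,1],[0,0,0,-0.024,-0.027,0,1],[-0.004,-0.102,-0.013,0,0,0,1],[-0.004,-0.102,-0.013,0,0,0,1],[-0.004,-0.102,-0.013,0,0,0,1],[-0.004,-0.102,-0.013,0,0,0,1],[-0.004,-0.102,-0.013,0,0,0,1],[-0.004,-0.102,-0.013,0,0,0,1]]])

```text
t: 1.77
eef_pos: [0.3846, 0.0164, 0.2381]
tool_rot: [0.338, 2.505, -0.107]
wrist_force: [0.2, -1.7, -0.1]
width: 1.001
gripper_force: 0.0
```

```bash
python3 - <<'E'
from h import *
go(tab(0),55,.1);print(state()["eef_pos"])
E
```

```text
t 1.7667 turn [0.0015 0.0068 0.0012] shift cur axes [-0.0016 -0.0541  0.0732] tgt axes [-0.0021 -0.054   0.0732] world [ 0.0278 -0.0637 -0.0588]
q [-0.0614 -0.1901  2.2892 -0.2759  0.4497 -1.1515] F [ 0.2037 -1.6764 -0.0833] w 1.0010280144476749 gf 0.0
[0.3846 0.0164 0.2381]
```

Call:
apply_moves(increments=[[[0,0.007,0,0,-0.018,0.024,1],[0,0,0,0,-0.018,0.024,1],[0,0,0,-0.002,-0.018,0.025,1],[0,0,0,0,0,0.02,1],[0,0,0,0,0,0.02,1],[0,0,0,0,0,0.02,1],[0,0,0,0,0,0,1],[0,0,0,0,0,0,1],[0,0,0,0,0,0,1],[0,0,0,0,0,0,1]]])

```text
t: 2.6
eef_pos: [0.4384, -0.0523, 0.178]
tool_rot: [0.344, 2.568, -0.09]
wrist_force: [-0.0, 0.5, 0.1]
width: 1.0
gripper_force: 0.0
```

```bash
python3 - <<'E'
from h import *
go(tab(0),55,0);print(state()["eef_pos"])
cv2.imwrite("pics/w1.png",grab_frame("wrist")[:,:,::-1])
E
```

```text
t 2.6 turn [ 0.0074 -0.0574  0.0013] shift cur axes [ 0.0161 -0.0027  0.0848] tgt axes [ 0.0209 -0.0021  0.0837] world [ 0.0292 -0.0103 -0.0806]
q [-0.3142  0.0433  2.2639  0.1096  0.2832 -1.7153] F [-0.0183  0.5282  0.0679] w 1.0002745097063392 gf 0.0
[ 0.4384 -0.0523  0.178 ]
```

View pics/w1.png

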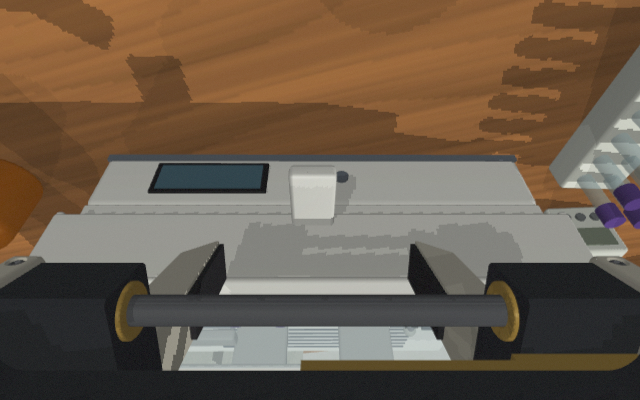

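The wrist view shows the tab at (313,195), centred between the fingers at columns 220 to 410. Joint 5 has reached its lower limit, so I'll use a steeper tilt of 70°.

```bash
python3 - <<'E'
from h import *
go(tab(0),70,0.06)
E
```

```text
t 2.65 turn [0.0072 0.2048 0.0023] shift cur axes [ 0.0062 -0.0023  0.0259] tgt axes [ 0.0008 -0.0021  0.0266] world [ 0.0075 -0.0043 -0.0253]
q [-0.3142  0.0432  2.2637  0.1097  0.2832 -1.7154] F [-0.6896  1.1131  0.3322] w 1.0019257125087226 gf 0.0
```

Call:
apply_moves(increments=[[[0.002,0.068,0,0,0,0,1],[0.002,0.068,0,0,0,0,1],[0.002,0.068,0,0,0,0,1],[0,0,0,0,0,0,1],[0,0,0,0,0,0.009,1],[0,0,0,0,0,0.009,1],[0,0,0,0,0,0.009,1],[0,0,0,0,0,0,1],[0,0,0,0,0,0,1],[0,0,0,0,0,0,1]]])

```text
t: 3.48
eef_pos: [0.4477, -0.055, 0.1529]
tool_rot: [0.373, 2.769, -0.066]
wrist_force: [0.6, -0.7, -0.0]
width: 0.996
gripper_force: 0.0
```

```bash
python3 - <<'E'
from h import *
go(tab(0),70,0)
E
```

```text
t 3.4833 turn [0.0009 0.0014 0.0021] shift cur axes [ 0.0012 -0.002   0.0596] tgt axes [ 0.0011 -0.002   0.0596] world [ 0.0181 -0.0071 -0.0564]
q [-0.3001  0.1581  2.118   0.0228  0.5153 -1.621 ] F [ 0.5957 -0.681  -0.0334] w 0.9963674414725384 gf 0.0
```

Call:
apply_moves(increments=[[[0,0,0,0,-0.001,0.015,1],[0,0,0,0.001,-0.001,0.015,1],[0,0,0,0,0,0.015,1],[0,0,0,0,0,0.014,1],[0,0,0,0,0,0,0.6],[0,0,0,0,0,0,0.3],[0,0,0,0,0,0,0.1],[0,0,0,0,0,0,0.1],[0,0,0,0,0,0,0.1],[0,0,0,0,0,0,0.1]]], newtons=25)

```text
t: 4.32
eef_pos: [0.4663, -0.0622, 0.0975]
tool_rot: [0.373, 2.768, -0.066]
wrist_force: [1.0, 0.2, 0.3]
width: 0.615
gripper_force: 0.0
```

```bash
python3 - <<'E'
from h import *
go(tab(0),70,0)
T=Rt(70)
ths=np.linspace(0,1.16,21);X=np.array([A@tab(t) for t in ths]);print((np.diff(X,axis=0)@T)*1000)
E
```

```text
t 4.3167 turn [0.0008 0.0018 0.0021] shift cur axes [0.0008 0.     0.0008] tgt axes [0.0008 0.     0.0008] world [-0.0004  0.0001 -0.001 ]
q [-0.304   0.2999  2.1433  0.0366  0.3479 -1.6392] F [1.0468 0.2278 0.2793] w 0.6145399295554599 gf 0.0
[[ -6.1592  -0.     -13.4653]
 [ -6.9294   0.     -13.0857]
 [ -7.6763  -0.     -12.662 ]
 [ -8.3974  -0.     -12.1957]
 [ -9.0902   0.     -11.6884]
 [ -9.7525   0.     -11.1418]
 [-10.3819  -0.     -10.5578]
 [-10.9765  -0.      -9.9382]
 [-11.5341   0.      -9.2852]
 [-12.053    0.      -8.601 ]
 [-12.5313  -0.      -7.8878]
 [-12.9675   0.      -7.1482]
 [-13.36    -0.      -6.3845]
 [-13.7076  -0.      -5.5993]
 [-14.0092   0.      -4.7953]
 [-14.2636   0.      -3.9751]
 [-14.47    -0.      -3.1416]
 [-14.6278   0.      -2.2975]
 [-14.7364  -0.      -1.4457]
 [-14.7954   0.      -0.5891]]
```

Call:
apply_moves(increments=[[[0,0,0,0,0,0,0.1],[0,0,0,0,0,0,0.1],[0,0,0,0,0,0,0.1],[0,0,0,0,0,0,0.1],[0,0,0,0,0,0,0.1],[0,0,0,0,0,0,0.1],[0,0,0,0,0,0,0.1],[0,0,0,-0.001,0,-0.002,0.1],[0,0,0,-0.002,0,-0.005,0.1],[0,0,0,-0.003,0,-0.007,0.1]]])

```text
t: 5.15
eef_pos: [0.4671, -0.0626, 0.1119]
tool_rot: [0.374, 2.77, -0.066]
wrist_force: [5.6, -1.9, -6.5]
width: 0.324
gripper_force: 25.0
```

Call:
apply_moves(increments=[[[0,0,0,-0.0069,0,-0.0131,0.1],[0,0,0,-0.0077,0,-0.0127,0.1],[0,0,0,-0.0084,0,-0.0122,0.1],[0,0,0,-0.0091,0,-0.0117,0.1],[0,0,0,-0.0098,0,-0.0111,0.1],[0,0,0,-0.0104,0,-0.0106,0.1],[0,0,0,-0.011,0,-0.0099,0.1],[0,0,0,-0.0115,0,-0.0093,0.1],[0,0,0,-0.0121,0,-0.0086,0.1],[0,0,0,-0.0125,0,-0.0079,0.1]]])

```text
t: 5.98
eef_pos: [0.5202, -0.0773, 0.2462]
tool_rot: [0.374, 2.774, -0.066]
wrist_force: [1.0, -2.9, -7.6]
width: 0.321
gripper_force: 25.0
```

```bash
cat >> h.py <<'E'
def hood(deg):
    s=state();g=s["eef_pos"]-.008*R.from_rotvec(s["tool_rot"]).as_matrix()[:,2]
    l=A.T@(g-O);v=l-[.0425,0,.091];print("local",l,"hood",np.arctan2(v[2],-v[0])-np.arctan2(.013,.255),"rad",np.hypot(v[0],v[2]))
    return l
E
python3 - <<'E'
from h import *
hood(70);go(tab(1.13),70)
E
```

```text
local [-0.156  -0.0002  0.2537] hood 0.6356616268807814 rad 0.25670160795223235
t 5.9833 turn [ 0.0002 -0.0041  0.0021] shift cur axes [-0.1204 -0.     -0.0348] tgt axes [-0.1205  0.0002 -0.0343] world [ 0.0979 -0.0269  0.0735]
q [-0.2993  0.1637  1.7965  0.0136  0.8366 -1.6096] F [ 0.9919 -2.9223 -7.6432] w 0.32084794521963755 gf 24.998888969421387
```

Call:
apply_moves(increments=[[[0,0,0,-0.013,0,-0.0071,0.1],[0,0,0,-0.0134,0,-0.0064,0.1],[0,0,0,-0.0137,0,-0.0056,0.1],[0,0,0,-0.014,0,-0.0048,0.1],[0,0,0,-0.0143,0,-0.004,0.1],[0,0,0,-0.0145,0,-0.0031,0.1],[0,0,0,-0.0146,0,-0.0023,0.1],[0,0,0,-0.0146,0,-0.0014,0.1],[0,0,0,-0.007,0,-0.0004,0.1],[0,0,0,0,0,0,0.1]]])

```text
t: 6.82
eef_pos: [0.6184, -0.1047, 0.3213]
tool_rot: [0.373, 2.768, -0.068]
wrist_force: [-3.0, -3.9, 3.7]
width: 0.327
gripper_force: 25.0
```

```bash
python3 - <<'E'
from h import *
hood(70);go(tab(1.15),70)
E
```

```text
local [-0.0541 -0.0004  0.3289] hood 1.1340364005585766 rad 0.2567260012570271
t 6.8167 turn [-0.0003  0.0016  0.002 ] shift cur axes [-0.0041  0.0004  0.0013] tgt axes [-0.0041  0.0004  0.0013] world [ 0.0042 -0.0008  0.0002]
q [-0.2936  0.2946  1.4122  0.0088  1.0842 -1.599 ] F [-2.9695 -3.852   3.7248] w 0.3274592852777691 gf 25.000188052654266
```

Call:
apply_moves(increments=[[[0,0,0,0,0,0,0.5],[0,0,0,0,0,0,1],[0,0,0,0,0,0,1],[0,0,0,0,0,0,1],[0,0,0,0,0,0,1],[0,0,0,0,0,-0.01,1],[0,0,0,0,0,-0.02,1],[0,0,0,0,0,-0.02,1],[0,0,0,0,0,-0.02,1],[0,0,0,0,0,-0.01,1]]])

```text
t: 7.65
eef_pos: [0.5912, -0.0964, 0.3993]
tool_rot: [0.372, 2.765, -0.067]
wrist_force: [-0.7, -0.1, 0.5]
width: 0.976
gripper_force: 0.0
```

```bash
python3 - <<'E'
from h import *
hood(70);go([-.15,.11,.23],60)
cv2.imwrite("pics/top1.png",cv2.resize(grab_frame("top")[40:260,190:450,::-1],None,fx=3,fy=2.7,interpolation=cv2.INTER_CUBIC)[:,:])
E
```

```text
local [-0.0825  0.0003  0.4068] hood 1.1429111763453201 rad 0.33960624930989025
t 7.65 turn [ 0.001  -0.1695  0.002 ] shift cur axes [0.123  0.1098 0.1424] tgt axes [0.1455 0.1097 0.1194] world [-0.0346  0.1234 -0.1762]
q [-0.2944  0.2113  1.3176  0.0098  1.2588 -1.5987] F [-0.732  -0.1268  0.5221] w 0.9763025626260986 gf 0.0
```

View pics/top1.png

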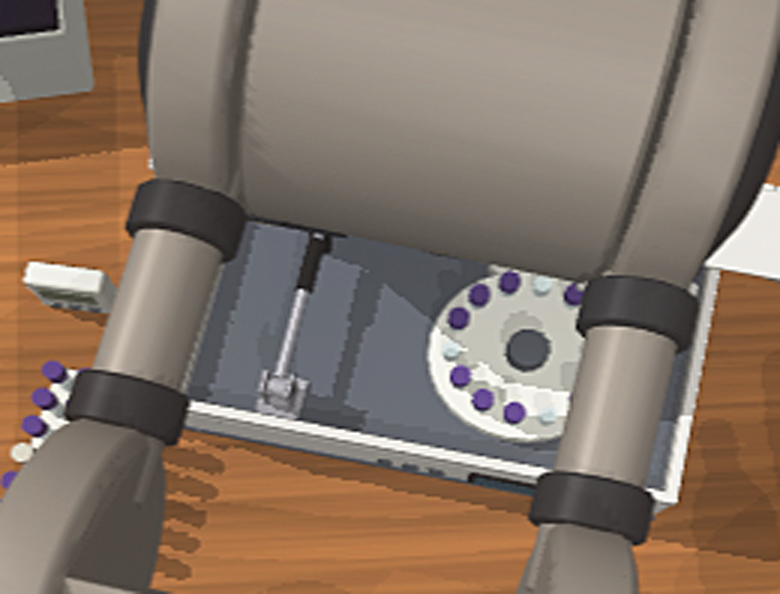

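The view shows the rod lying level, with its pivot at about (283,390) and the dark sleeve at about (312,262) in the crop. I'll move out in front of it.

Call:
apply_moves(increments=[[[0,0,0,0.035,0,0,1],[0,0,0,0.035,0,0,1],[0,0,0,0.02,0.02,0.01,1],[0,0,0,0.015,0.025,0.02,1],[0,0,0,0.012,0.025,0.028,1],[0,0,0,0.006,0.025,0.03,1],[0,0,0,0,0.015,0.03,1],[0,-0.085,0,0,0,0.024,1],[0,-0.085,0.002,0,0,0,1],[0,0,0,0,0,0,1]]])

```text
t: 8.53
eef_pos: [0.5523, 0.0282, 0.2156]
tool_rot: [0.351, 2.608, -0.094]
wrist_force: [-1.0, 0.6, -1.2]
width: 0.999
gripper_force: 0.0
```

```bash
python3 - <<'E'
from h import *
hood(70);go([-.15,.11,.23],60);go(rod(.05),60)
c=camera_info("wrist");print(c["R"].tolist(),c["t"].tolist())
im=grab_frame("wrist");cv2.imwrite("pics/w2.png",im[:,:,::-1])
cv2.imwrite("pics/s2.png",grab_frame("scene")[:,:,::-1])
p=P("wrist")
for l in(rod(0,0),rod(0,.082),rod(0,.126),rod(0,.148),rod(.1,.148)):
    q=p@np.r_[w(l),1];print(q[:2]/q[2])
E
```

```text
local [-0.1544  0.1101  0.2226] hood 0.5381821726204103 rad 0.2368118845698256
t 8.5333 turn [ 0.0001 -0.0104  0.0022] shift cur axes [-0.0076 -0.0001 -0.0043] tgt axes [-0.0076 -0.0001 -0.0042] world [ 0.0043 -0.0013  0.0075]
q [-0.0197  0.207   1.9042 -0.2374  0.5431 -1.1496] F [-0.9759  0.6168 -1.1654] w 0.9987825060675775 gf 0.0
t 8.5333 turn [ 0.0001 -0.0104  0.0022] shift cur axes [-0.0556 -0.0002  0.1557] tgt axes [-0.054  -0.0001  0.1563] world [ 0.1204 -0.0334 -0.1083]
q [-0.0197  0.207   1.9042 -0.2374  0.5431 -1.1496] F [-0.9759  0.6168 -1.1654] w 0.9987825060675775 gf 0.0
[[0.26545272518915713, 0.9641227708470735, -0.001460624460725516], [0.659168317216288, -0.18038336669519645, 0.7300403897031706], [0.7035850909931937, -0.19475400831272197, -0.6834024407172039]] [-0.17314556859195132, -0.482605512527174, -0.07154060647134777]
[316.8483 146.4834]
[316.7758 220.033 ]
[316.7473 248.8471]
[316.735 261.309]
[316.7408 273.5838]
```

View pics/w2.png

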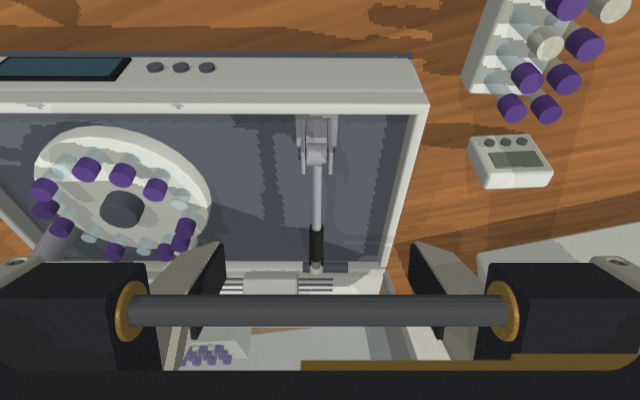

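The sleeve spans rows 226-262 at column 316 and the ball is near row 268, so the rod angle is about 0.05, on the predicted column. I'll approach it.

Call:
apply_moves(increments=[[[0,-0.01,0.002,-0.02,0,0,1],[0,0,0,-0.02,0,0,1],[0,0,0,-0.014,0,0.01,1],[0,0,0,0,0,0.02,1],[0,0,0,0,0,0.02,1],[0,0,0,0,0,0.02,1],[0,0,0,0,0,0.02,1],[0,0,0,0,0,0.015,0.8],[0,0,0,0,0,0,0.6],[0,0,0,0,0,0,0.6]]])

```text
t: 9.47
eef_pos: [0.653, -0.0001, 0.1572]
tool_rot: [0.356, 2.591, -0.094]
wrist_force: [0.2, -0.0, 1.4]
width: 0.83
gripper_force: 0.0
```

```bash
python3 - <<'E'
from h import *
go(rod(.05),60)
E
```

```text
t 9.4667 turn [ 0.0005  0.0057 -0.0031] shift cur axes [0.0076 0.0003 0.0534] tgt axes [0.0073 0.0004 0.0534] world [ 0.0197 -0.0051 -0.0499]
q [-0.0703  0.4432  1.746  -0.235   0.4424 -1.1817] F [ 0.2132 -0.0054  1.384 ] w 0.8296489465491824 gf 0.0
```

Call:
apply_moves(increments=[[[0,0,0,0.004,0,0.012,0.6],[0,0,0,0.003,0,0.013,0.5],[0,0,0,0,0,0.014,0.5],[0,0,0,0,0,0.014,0.4],[0,0,0,0,0,0,0.3],[0,0,0,0,0,0,0.2],[0,0,0,0,0,0,0.1],[0,0,0,0,0,0,0],[0,0,0,0,0,0,0],[0,0,0,0,0,0,0]]], newtons=12)

```text
t: 10.3
eef_pos: [0.6722, -0.0053, 0.1082]
tool_rot: [0.354, 2.59, -0.094]
wrist_force: [0.4, -3.9, -0.7]
width: 0.132
gripper_force: 12.0
```

Call:
apply_moves(increments=[[[0,0,0,0,0,0,0],[0,0,0,0,0,0,0],[0,0,0,0,0,0,0],[0,0,0,0,0,0,0],[0,0,0,0,0,0,0],[0,0,0,0,0,0,0],[0,0,0,0,0,0,0],[0,0,0,0,0,0,0],[0,0,0,0,0,0,0],[0,0,0,0,0,0,0]]])

```text
t: 11.13
eef_pos: [0.6722, -0.0052, 0.1073]
tool_rot: [0.355, 2.591, -0.094]
wrist_force: [-0.3, -5.3, -0.3]
width: 0.136
gripper_force: 12.0
```

```bash
cat >> h.py <<'E'
def prop():
    s=state();g=s["eef_pos"]-.008*R.from_rotvec(s["tool_rot"]).as_matrix()[:,2]
    l=A.T@(g-O);v=l-rod(0,0);print("local",l,"prop",np.arctan2(v[2],v[0]),"rad",np.hypot(v[0],v[2]));return np.arctan2(v[2],v[0]),np.hypot(v[0],v[2])
E
python3 - <<'E'
from h import *
a,r=prop();go(rod(.05),60)
X=np.array([A@rod(t,r) for t in np.linspace(a,.873,15)]);print(np.diff(X,axis=0)@Rt(60)*1000)
E
```

```text
local [-0.0301  0.1098  0.1142] prop 0.05011680034583318 rad 0.10345807013232725
t 11.1333 turn [ 0.0006  0.0059 -0.0023] shift cur axes [-0.0004  0.0002  0.0003] tgt axes [-0.0004  0.0002  0.0003] world [ 0.0005  0.     -0.    ]
q [-0.0776  0.5438  1.7412 -0.2851  0.3481 -1.1331] F [-0.2812 -5.2644 -0.2716] w 0.13561907242213037 gf 12.001177668571472
[[-2.6123 -0.     -5.4904]
 [-2.2852 -0.     -5.6343]
 [-1.9503  0.     -5.7588]
 [-1.6086  0.     -5.8635]
 [-1.2614 -0.     -5.9478]
 [-0.9098  0.     -6.0117]
 [-0.5551 -0.     -6.0547]
 [-0.1985  0.     -6.0769]
 [ 0.1588  0.     -6.078 ]
 [ 0.5156 -0.     -6.0582]
 [ 0.8706  0.     -6.0175]
 [ 1.2226 -0.     -5.9559]
 [ 1.5703  0.     -5.8738]
 [ 1.9127 -0.     -5.7714]]
```

Call:
apply_moves(increments=[[[0,0,0,-0.0026,0,-0.0055,0],[0,0,0,-0.0023,0,-0.0056,0],[0,0,0,-0.002,0,-0.0058,0],[0,0,0,-0.0016,0,-0.0059,0],[0,0,0,-0.0013,0,-0.0059,0],[0,0,0,-0.0009,0,-0.006,0],[0,0,0,-0.0006,0,-0.0061,0],[0,0,0,-0.0002,0,-0.0061,0],[0,0,0,0.0002,0,-0.0061,0],[0,0,0,0.0005,0,-0.0061,0]]])

```text
t: 11.97
eef_pos: [0.653, 0.0001, 0.1646]
tool_rot: [0.354, 2.589, -0.094]
wrist_force: [2.9, -5.5, 1.0]
width: 0.135
gripper_force: 12.0
```

Call:
apply_moves(increments=[[[0,0,0,0.0009,0,-0.006,0],[0,0,0,0.0012,0,-0.006,0],[0,0,0,0.0016,0,-0.0059,0],[0,0,0,0.0019,0,-0.0058,0],[0,0,0,0,0,0,0],[0,0,0,0,0,0,0],[0,0,0,0,0,0,0],[0,0,0,0,0,0,0],[0,0,0,0,0,0,0],[0,0,0,0,0,0,0]]])

```text
t: 12.8
eef_pos: [0.6371, 0.0045, 0.1824]
tool_rot: [0.354, 2.588, -0.094]
wrist_force: [0.6, -5.4, 2.2]
width: 0.137
gripper_force: 12.0
```

```bash
python3 - <<'E'
from h import *
a,r=prop();go(rod(.873,r),60)
E
```

```text
local [-0.0666  0.1098  0.1893] prop 0.8766886227762185 rad 0.10449784443742856
t 12.8 turn [ 0.001   0.0087 -0.0022] shift cur axes [-0.0001  0.0002  0.0004] tgt axes [-0.0001  0.0002  0.0004] world [ 0.0003  0.0001 -0.0003]
q [-0.0631  0.3837  1.7615 -0.2239  0.4836 -1.1907] F [ 0.6295 -5.3696  2.2303] w 0.13737563183112872 gf 12.000245153903961
```

Call:
apply_moves(increments=[[[0,0,0,0,0,0,0.3],[0,0,0,0,0,0,0.5],[0,0,0,0,0,0,0.7],[0,0,0,0,0,0,0.7],[0,0,0,0,0,0,0.7],[0,0,0,0,0,0,0.7],[0,0,0,0,0,-0.015,0.7],[0,0,0,0,0,-0.025,0.7],[0,0,0,0,0,-0.025,0.7],[0,0,0,0,0,-0.025,0.7]]])

```text
t: 13.63
eef_pos: [0.5916, 0.0173, 0.2594]
tool_rot: [0.355, 2.592, -0.093]
wrist_force: [0.5, -0.7, 0.9]
width: 0.696
gripper_force: 0.0
```

Call:
apply_moves(increments=[[[0,0,0,0,0,-0.03,0.7],[0,0,0,0,0,-0.03,0.7],[0,0,0,0,0,-0.03,0.7],[0,0,0,0,0,-0.03,0.7],[0,0,0,0,0,0,0.7],[0,0,0,0,0,0,0.7],[0,0,0,0,0,0,0.7],[0,0,0,0,0,0,0.7],[0,0,0,0,0,0,0.7],[0,0,0,0,0,0,0.7]]])

```text
t: 14.47
eef_pos: [0.5339, 0.033, 0.3612]
tool_rot: [0.355, 2.593, -0.094]
wrist_force: [0.4, -0.1, 0.2]
width: 0.699
gripper_force: 0.0
```

```bash
python3 - <<'E'
from h import *
hood(60);go(tab(1.134),70,.1)
im=grab_frame("wrist");cv2.imwrite("pics/w3.png",im[:,:,::-1])
p=P("wrist")
for l in(rod(.873,0),rod(.873,.082),rod(.873,.126),rod(.873,.148),rod(.81,.148),rod(.93,.148)):
    q=p@np.r_[w(l),1];print(q[:2]/q[2])
E
```

```text
local [-0.1735  0.1097  0.3681] hood 0.8578010448059341 rad 0.3513870682110876
t 14.4667 turn [ 0.0006  0.1782 -0.0021] shift cur axes [-0.0997 -0.1095 -0.0032] tgt axes [-0.0974 -0.1097 -0.0207] world [ 0.0521 -0.1283  0.0528]
q [-0.0061  0.0316  1.6879 -0.1657  0.9166 -1.2378] F [ 0.4451 -0.1152  0.2273] w 0.6990596649930767 gf 0.0
[317.0433  75.0692]
[317.2277 154.2627]
[317.328  197.3601]
[317.3786 219.0694]
[317.3681 218.6629]
[317.3874 218.9433]
```

View pics/w3.png

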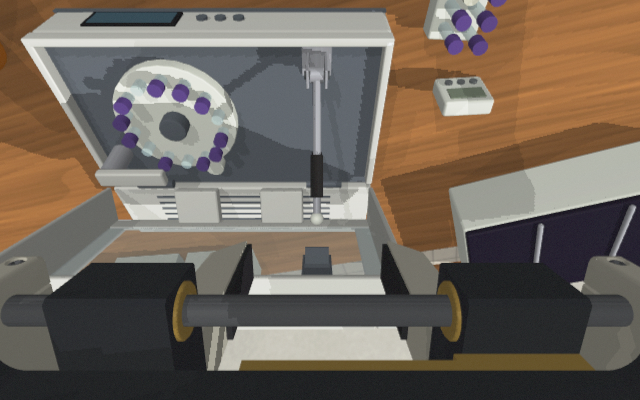

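The ball is at (317,219) as predicted, the hood is still up, and the socket shows at (316,258). Going back to the tab.

Call:
apply_moves(increments=[[[0,0.089,0,0,0,-0.012,0.7],[0,0.089,0,0,0,-0.01,0.7],[0,0,0,-0.012,-0.018,0,0.7],[0,0,0,-0.017,-0.018,0,0.7],[0,0,0,-0.017,-0.018,0,0.7],[0,0,0,-0.017,-0.018,0,0.7],[0,0,0,-0.017,-0.018,0,0.7],[0,0,0,-0.016,-0.0195,0,0.7],[0,0,0,0,0,0,0.7],[0,0,0,0,0,0,0.7]]])

```text
t: 15.35
eef_pos: [0.5817, -0.0951, 0.4139]
tool_rot: [0.382, 2.768, -0.064]
wrist_force: [-0.6, 0.3, 0.6]
width: 0.703
gripper_force: 0.0
```

```bash
python3 - <<'E'
from h import *
hood(60);go(tab(1.134),70,0)
E
```

```text
local [-0.0921 -0.0009  0.4214] hood 1.1330820144587632 rad 0.3567319587730798
t 15.35 turn [ 0.0008  0.001  -0.0042] shift cur axes [-0.0039  0.0009  0.1013] tgt axes [-0.004   0.0009  0.1013] world [ 0.0373 -0.0094 -0.0938]
q [-0.2973  0.1922  1.3024  0.0106  1.2971 -1.5952] F [-0.5928  0.341   0.6464] w 0.7026194432827313 gf 0.0
```

Call:
apply_moves(increments=[[[0,0,-0.004,-0.004,0.001,0.015,0.7],[0,0,0,0,0,0.02,0.7],[0,0,0,0,0,0.02,0.7],[0,0,0,0,0,0.02,0.7],[0,0,0,0,0,0.016,0.7],[0,0,0,0,0,0.01,0.6],[0,0,0,0,0,0,0.4],[0,0,0,0,0,0,0.2],[0,0,0,0,0,0,0.1],[0,0,0,0,0,0,0.1]]], newtons=25)

```text
t: 16.18
eef_pos: [0.619, -0.1029, 0.3229]
tool_rot: [0.372, 2.765, -0.066]
wrist_force: [-0.0, 0.0, -0.1]
width: 0.387
gripper_force: 0.0
```

Call:
apply_moves(increments=[[[0,0,0,0,0,0,0.1],[0,0,0,0,0,0,0.1],[0,0,0,0,0,0,0.1],[0,0,0,0,0,0,0.1],[0,0,0,0,0,0,0.1],[0,0,0,0,0,0,0.1],[0,0,0,0,0,0,0.1],[0,0,0,0,0,0,0.1],[0,0,0,0,0,0,0.1],[0,0,0,0,0,0,0.1]]])

```text
t: 17.02
eef_pos: [0.6185, -0.1047, 0.3228]
tool_rot: [0.373, 2.765, -0.07]
wrist_force: [-2.4, -5.7, 2.2]
width: 0.325
gripper_force: 25.0
```

```bash
python3 - <<'E'
from h import *
hood(60);go(tab(.785),70,0)
X=np.array([A@tab(t) for t in np.linspace(1.134,.785,21)]);print(np.diff(X,axis=0)@Rt(70)*1000)
E
```

```text
local [-0.054  -0.0003  0.3303] hood 1.1366389498608669 rad 0.25805865495405383
t 17.0167 turn [-0.0015  0.0046  0.0019] shift cur axes [0.0874 0.0005 0.0209] tgt axes [0.0873 0.0003 0.0213] world [-0.0719  0.0203 -0.0499]
q [-0.2929  0.2927  1.4117  0.0073  1.0835 -1.5976] F [-2.4305 -5.6956  2.185 ] w 0.32549271154341425 gf 24.99695509672165
[[ 4.4509  0.      0.2027]
 [ 4.4466 -0.      0.2804]
 [ 4.4411 -0.      0.3579]
 [ 4.4342  0.      0.4354]
 [ 4.4259 -0.      0.5127]
 [ 4.4163  0.      0.5898]
 [ 4.4053 -0.      0.6668]
 [ 4.393   0.      0.7436]
 [ 4.3793 -0.      0.8201]
 [ 4.3644 -0.      0.8964]
 [ 4.3481 -0.      0.9724]
 [ 4.3304 -0.      1.0481]
 [ 4.3115  0.      1.1235]
 [ 4.2912  0.      1.1986]
 [ 4.2697 -0.      1.2733]
 [ 4.2468  0.      1.3476]
 [ 4.2226  0.      1.4215]
 [ 4.1972  0.      1.495 ]
 [ 4.1705 -0.      1.568 ]
 [ 4.1425  0.      1.6405]]
```

Call:
apply_moves(increments=[[[0,0,0,0.0044,0,0.0002,0.1],[0,0,0,0.0044,0,0.0003,0.1],[0,0,0,0.0044,0,0.0004,0.1],[0,0,0,0.0044,0,0.0004,0.1],[0,0,0,0.0044,0,0.0005,0.1],[0,0,0,0.0044,0,0.0006,0.1],[0,0,0,0.0044,0,0.0007,0.1],[0,0,0,0.0044,0,0.0007,0.1],[0,0,0,0.0044,0,0.0008,0.1],[0,0,0,0.0044,0,0.0009,0.1]]])

```text
t: 17.85
eef_pos: [0.581, -0.0942, 0.3026]
tool_rot: [0.373, 2.764, -0.07]
wrist_force: [-0.6, -5.4, 0.3]
width: 0.322
gripper_force: 25.0
```

Call:
apply_moves(increments=[[[0,0,0,0.0043,0,0.001,0.1],[0,0,0,0.0043,0,0.001,0.1],[0,0,0,0.0043,0,0.0011,0.1],[0,0,0,0.0043,0,0.0012,0.1],[0,0,0,0.0043,0,0.0013,0.1],[0,0,0,0.0021,0,0.0007,0.1],[0,0,0,0.0021,0,0.0007,0.1],[0,0,0,0.0021,0,0.0007,0.1],[0,0,0,0.0021,0,0.0007,0.1],[0,0,0,0,0,0,0.1]]])

```text
t: 18.68
eef_pos: [0.5563, -0.0873, 0.2841]
tool_rot: [0.373, 2.765, -0.069]
wrist_force: [-2.0, -5.9, -0.3]
width: 0.324
gripper_force: 25.0
```

```bash
python3 - <<'E'
from h import *
hood(60);go(tab(.785),70,0)
E
```

```text
local [-0.1186 -0.0002  0.2916] hood 0.8433106502335409 rad 0.25725837137135604
t 18.6833 turn [-0.0011  0.0048  0.0021] shift cur axes [0.0134 0.0003 0.007 ] tgt axes [0.0134 0.0002 0.007 ] world [-0.0097  0.0029 -0.0112]
q [-0.2962  0.1954  1.649   0.0098  0.9434 -1.6032] F [-2.0407 -5.8701 -0.2981] w 0.3238701352615855 gf 24.99980628490448
```

Call:
apply_moves(increments=[[[0,0,0,0.0015,0,0.0007,0.1],[0,0,0,0.0015,0,0.0007,0.1],[0,0,0,0.0015,0,0.0007,0.1],[0,0,0,0.0015,0,0.0007,0.1],[0,0,0,0.0015,0,0.0007,0.1],[0,0,0,0.0015,0,0.0008,0.1],[0,0,0,0.001,0,0.0006,0.1],[0,0,0,0,0,0,0.1],[0,0,0,0,0,0,0.1],[0,0,0,0,0,0,0.1]]])

```text
t: 19.52
eef_pos: [0.5487, -0.0852, 0.2771]
tool_rot: [0.373, 2.765, -0.069]
wrist_force: [-8.4, -4.7, 7.5]
width: 0.323
gripper_force: 25.0
```

```bash
python3 - <<'E'
from h import *
hood(60);go(tab(.785),70,0)
E
```

```text
local [-0.1265 -0.0002  0.2846] hood 0.8022892122655537 rad 0.25694207351230036
t 19.5167 turn [-0.0012  0.0054  0.0023] shift cur axes [0.0036 0.0002 0.0031] tgt axes [0.0036 0.0002 0.0031] world [-0.0021  0.0008 -0.0042]
q [-0.2966  0.1861  1.681   0.0101  0.9202 -1.6042] F [-8.4076 -4.6897  7.5133] w 0.3225325976174406 gf 25.000588595867157
```

Call:
apply_moves(increments=[[[0,0,0,0.0008,0,0.0005,0.1],[0,0,0,0,0,0,0.1],[0,0,0,0.0008,0,0.0005,0.1],[0,0,0,0,0,0,0.1],[0,0,0,0,0,0,0.1],[0,0,0,0,0,0,0.1],[0,0,0,0,0,0,0.1],[0,0,0,0,0,0,0.1],[0,0,0,0,0,0,0.1],[0,0,0,0,0,0,0.1]]])

```text
t: 20.35
eef_pos: [0.5485, -0.0851, 0.2768]
tool_rot: [0.372, 2.762, -0.07]
wrist_force: [-8.4, -4.6, 10.6]
width: 0.324
gripper_force: 25.0
```

```bash
python3 - <<'E'
from h import *
hood(60);go(tab(.785),70,0)
im=grab_frame("scene")
p=P("scene")
V=lambda th,u,n,y:np.array([.0425-u*np.cos(th)+n*np.sin(th),y,.091+u*np.sin(th)+n*np.cos(th)])
for l in(rod(.873,.148),V(.785,.15,.036,.11),V(.785,.225,.06,.19),V(.785,.225,.06,-.19)):
    q=p@np.r_[w(l),1];print(q[:2]/q[2])
cv2.imwrite("pics/s4.png",cv2.resize(im[60:260,200:400,::-1],None,fx=3,fy=3,interpolation=cv2.INTER_CUBIC))
E
```

```text
local [-0.1268 -0.0002  0.2843] hood 0.8005723986747988 rad 0.25692978683864987
t 20.35 turn [-0.0012  0.0084  0.0023] shift cur axes [0.0032 0.0002 0.0029] tgt axes [0.0032 0.0002 0.003 ] world [-0.0019  0.0007 -0.0039]
q [-0.2966  0.1844  1.6848  0.0103  0.915  -1.6043] F [-8.4038 -4.5867 10.6486] w 0.32407686609942066 gf 25.00295341014862
[342.505  176.1529]
[342.5046 176.1605]
[385.8278 136.7965]
[191.1586 131.4222]
```

View pics/s4.png

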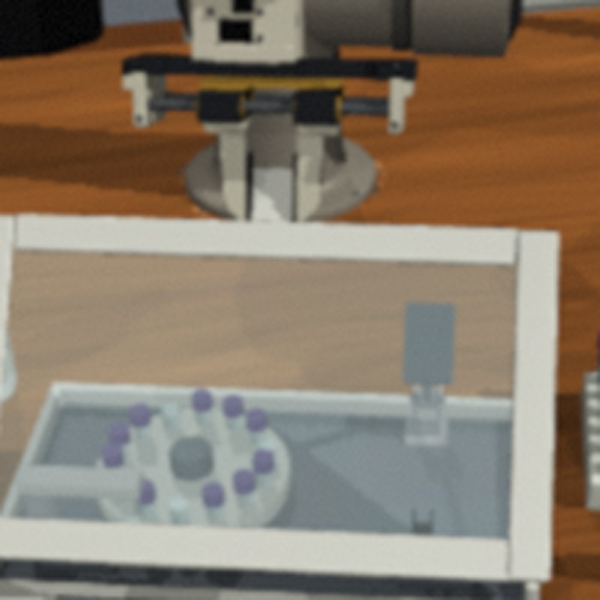

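The view shows the hood's left front corner at (386,137) against (385.8,136.8) predicted for 0.785. The socket at (342.7,175) covers the predicted ball position, and the contact feels stiff, so the rod is seated. I'll relieve the load, let go and retreat.

Call:
apply_moves(increments=[[[0,0,0,-0.0015,0,-0.001,0.1],[0,0,0,0,0,0,0.1],[0,0,0,0,0,0,0.5],[0,0,0,0,0,0,0.7],[0,0,0,0,0,0,0.8],[0,0,0,0,0,0,0.8],[0,0,0,0,0,0,0.8],[0,0,0,0,0,0,0.8],[0,0,0,0,0,0,0.8],[0,0,0,0,0,0,0.8]]])

```text
t: 21.23
eef_pos: [0.549, -0.0838, 0.2747]
tool_rot: [0.373, 2.768, -0.065]
wrist_force: [-0.2, -0.1, -0.4]
width: 0.794
gripper_force: 0.0
```

Call:
apply_moves(increments=[[[0,0,0,0,0,-0.01,0.8],[0,0,0,0,0,-0.02,0.8],[0,0,0,0,0,-0.02,0.8],[0,0,0,0,0,-0.02,0.8],[0,0,0,0,0,-0.03,0.8],[0,0,0,0,0,-0.03,0.8],[0,0,0,0,0,0,0.8],[0,0,0,0,0,0,0.8],[0,0,0,0,0,0,0.8],[0,0,0,0,0,0,0.8]]])

```text
t: 22.07
eef_pos: [0.5055, -0.072, 0.3957]
tool_rot: [0.373, 2.77, -0.065]
wrist_force: [0.3, 0.0, -0.8]
width: 0.801
gripper_force: 0.0
```

```bash
python3 - <<'E'
from h import *
im=grab_frame("scene");print(state()["wrist_force"],state()["t"])
a=im[60:260,200:400,::-1];cv2.imwrite("pics/s5.png",cv2.resize(a,None,fx=3,fy=3,interpolation=cv2.INTER_CUBIC))
E
```

```text
[-0.4183  0.2369 -0.283 ] 22.1167
```

View pics/s5.png

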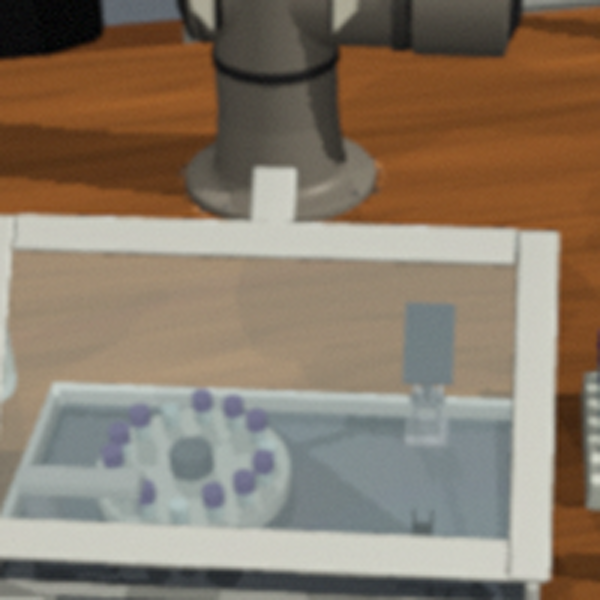

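The hood hasn't moved since release: its corner is still at (558,232) in the crop. The tab is free and the gripper is clear, so I'm handing in.

```bash
python3 -c "from cell import *;print(finish_job())"
```

```text
the job is handed in; nothing more can be done
None
```

I handed the job in at about 22 s: camera and force checks show the hood resting on the seated prop rod at about 45°, with the gripper clear and no bystanders approached, but the hand-in returned no verdict.

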